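# Load the fitting dispenser and hold its sprung gate open at the mark

## Robot

A 7-joint arm with a two-finger parallel gripper is mounted at the origin on a cart in front of the work surface, level with it; the furniture and walls round the work are solid. World frame = base frame: x ahead of the robot, y to its left, z up, the work surface at z = 0. Lengths are in m, angles in rad, forces in N, time in s.
With the tool pointing down it reaches from about 0.35 to 0.9 m from the base axis. Payload 19.9 kg.
Tool frame: the origin (TCP) lies between the finger pads; the fingertips stand 19 mm ahead of it and the grasp point (between the pads) is the TCP; z points along the fingers, y is the direction in which the jaws open and shut (so a half turn about z gives the same grasp; the last joint's range is limited). The gripper opens to 94 mm and grips with 3 to 60 N. Pads are 16 mm wide; open, the fingers measure 119 mm over their backs; the gripper's body (75 mm by 177 mm) begins 78 mm behind the grasp point.
Start: joints at [-1.173, 0.417, -0.01, 1.614, 0.005, 1.111, -0.053], TCP at [0.266, 0.566, 0.224] pointing down, gripper open.
Joint ranges: [-2.81, 2.81], [-0.39, 2.02], [-1.27, 1.25], [0.06, 2.57], [-1.19, 4.33], [0.19, 2], [-2.82, 2.82]. Speed limits (rad/s): [1.89, 1.89, 2.39, 2.39, 3.01, 3.01, 3.01].

## Interface

Orientations are given as a 3x3 rotation matrix whose columns are the frame's x, y, z axes.
In Python, from rig import robot gives the robot as it stands. Calls block until the motion is done:
- robot.move_ptp(position, orientation): joint-space move of the TCP to a pose.
- robot.move_linear(position, velocity=0.15, frame=None, threshold=None): straight line of the TCP; frame=None keeps the orientation; velocity is the mean speed in m/s. With threshold (N) it stops when the force on the tool has changed by that much, and returns True; else False.
- robot.goto_joints(angles): joint-space move.
- robot.gripper_to(opening): finger opening in m; the grip force is fixed at half the most; returns when the fingers have stopped.
- robot.pause(seconds).
- robot.ik(position, orientation): joint angles nearest the present ones, or None.
- robot.get_state(): the state.
- robot.grab_frame(name): name is "side" or "top" or "wrist"; returns the picture (480x640x3 uint8, red, green, blue); there is no depth.
- robot.camera_info(name): a dict with "fx", "fy", "cx", "cy" (pixels), "rvec" (rotation vector, rad) and "tvec" (3), from world to camera coordinates, as OpenCV has them. Camera axes: x right, y down, z forward; pixel columns grow to the right and rows downward; lengths in m; the calibration is good to about 2 mm. A picture is of the moment at which its call begins: read the wrist's pose just before it. camera_info takes no time and is no camera call; for the wrist camera it gives the pose at the moment of the call.
A pose or a line that the arm cannot do raises robot.PlanningError and nothing moves.
- robot.sign_off(): hands the job in, once; it reports no verdict.
The state is a dict: "time": time; "qpos": joint angles; "joint_vel": joint speeds; "effort": joint torques, N m; "ee_pos": TCP position; "tool_rot": TCP orientation; "force": force on the tool from outside, world axes, zero at the start; "moment": the same for the moment, N m; "opening": finger opening in m.
Only numpy, scipy, OpenCV 4.12 (cv2) and the standard library are available. Lean on these libraries where they do the work, as an engineer would, in place of code of your own. Each camera call takes 0.05 s, during which the arm holds its last target. There are 200 camera calls.

## Task

Lift the bar of the blue hinged feed tray so that all four tube fittings slide off it into the dispenser's chute behind the shut gate, and let the tray back down level. Pull the spring-loaded gate straight up by its black grip until its red pointer is level with the yellow mark and keep it there, so that all the fittings run out into the white catch tray. Finish while still holding the gate at the mark, and do not disturb the other things on the bench.

Things in the scene. Friction and masses are not known exactly. Their poses are not given: they have to be found in the camera images.
- dispenser: fitting dispenser, fixed: grey base, 92 mm wide steel chute between clear cheeks 171 mm high, falling 50 degrees to the gate; in front a white catch tray (inside 100 x 94, floor z 11, rim z 60, at the back 38). Origin on the bench under the gate, mid-width; x away from the robot, up the chute, y left, z up. Catch tray x -113 to -7, chute x 0 to 88. Guide posts 12 mm square at y +-55, top z 170
- feed_tray (a joint): hinged blue feed tray, open toward the chute (floor 86 x 88 mm, side walls 22 mm, end wall 14 mm, 180 g): 0 = level on its rests, grows to 1.25 rad (stop) as its bar is lifted and it tips toward the chute. Sinks back to level when let go. Fittings on it start to slide at 0.45 to 0.65 rad
- tray_hinge (a point): middle of the tray's hinge line, at the top of the chute, 155 mm above the bench; axes as the dispenser's. The hinge line runs along the dispenser's y axis, level
- tray_bar (a point): centre of the round steel lifting bar at the tray's far end: 12 mm thick, 74 mm clear between its two arms, parallel to the hinge line (dispenser y); 130 mm beyond the hinge and 26 mm above it (181 mm above the bench) when level; 36 mm free between bar and the tray's end wall, which is lower than the bar. The bar may turn between the finger pads
- gate: steel gate that slides straight up, black grip on top: block 14 mm thick (dispenser x) x 50 wide (y) x 22 high under a 5 mm lip overhanging 4 mm in front and behind, 3 at the sides (lip top 15 mm above origin). Origin mid-block, 165 mm above the bench when shut; axes as dispenser. Spring and weight pull it shut: 4 N when shut, +100 N/m as it rises; stop at 75 mm. Shuts when let go
- pointer (a point): tip of the red pointer on the front of the gate; rises with the gate, 75 mm below the grip's origin (90 mm above the bench when the gate is shut)
- mark: yellow clip, 18 x 18 x 6 mm, fixed on the left guide post beside the pointer; origin at its centre. The pointer is at the mark when both are at the same height; that takes 42 to 60 mm of lift
- part_1_center (a point): push-in tube fitting with hexagon and blue collar, 18 x 33 x 15 mm, 12 g, lying anyhow on the feed tray at the start; point at its centre
- part_2_center (a point): a second one like it, 12 g, lying anyhow on the feed tray at the start; point at its centre
- part_3_center (a point): clear plastic tube fitting, 17 x 28 x 17 mm, 12 g, lying anyhow on the feed tray at the start; point at its centre
- part_4_center (a point): a second clear one like it, 12 g, lying anyhow on the feed tray at the start; point at its centre
- vial_white: glass vial with white cap, 24 x 24 x 54 mm, upright, origin under its foot; a bystander, to be left alone
- vial_3: another such vial, origin under its foot; bystander
- valve_driver_1: small black and blue valve driver, 20 x 37 x 20 mm, origin under its middle; bystander
- sensor_module: beige sensor module, 36 x 50 x 15 mm, origin under its middle; bystander
- tube_holder_d: black round tube holder, 67 x 68 x 57 mm, origin under its middle; bystander

How it is judged:
By the outcome, as a careful person would: the job done as asked, in the order asked, and still so for the second after the job is handed in, while the arm keeps its last pose, push and grip.
It also fails if it takes over 51 s, if anything falls off the work surface, if the arm or the gripper's body presses on something with over 40 N, if the wrist force passes 120 N, or if a joint passes its speed limit or range.

## Working session

There is one attempt and no reset: what is moved stays moved. The work goes in short steps, each a Python script; the robot and the scene stay as the last script left them, time stands still between calls to the robot, and variables do not carry over. Pictures are saved under pics/ and viewed, about 8 in all and at most 12, crops included, and the job is handed in when it is done.

```bash
ls; mkdir -p pics
python3 - <<'E'
from rig import robot
import cv2
for n in("side","top"):
    cv2.imwrite(f"pics/{n}0.png",robot.grab_frame(n)[:,:,::-1]); print(n,robot.camera_info(n))
print(robot.get_state())
E
```

```text
pics
side {'fx': 612.8310796377017, 'fy': 612.8310796377017, 'cx': 318.38673199615596, 'cy': 230.80045459231775, 'rvec': array([ 2.18439711, -0.38169316,  0.18551165]), 'tvec': array([-0.53166638,  0.18143714,  1.52870676])}
top {'fx': 465.93232727867013, 'fy': 465.93232727867013, 'cx': 314.4290243862806, 'cy': 237.284427554658, 'rvec': array([ 2.15877976, -2.05192774,  0.21680314]), 'tvec': array([-0.07847065,  0.55994008,  1.2259824 ])}
{'time': 0.1, 'qpos': array([-1.17247554,  0.41792878, -0.01034586,  1.61411442,  0.00470105,
        1.11065055, -0.05298624]), 'joint_vel': array([-0.00079472, -0.00053337,  0.00097091, -0.0029894 , -0.00080356,
        0.00069357, -0.00012231]), 'effort': array([ 1.88858074e-03, -8.52585912e+01,  6.41005486e-01, -4.26694357e+01,
       -4.87165118e-02,  1.64482836e-02,  3.08260041e-05]), 'ee_pos': array([0.26596492, 0.56524581, 0.22387838]), 'tool_rot': array([[-9.04854139e-01,  4.25721542e-01, -3.96167457e-04],
       [ 4.25721721e-01,  9.04853587e-01, -1.00140776e-03],
       [-6.78473107e-05, -1.07478505e-03, -9.99999420e-01]]), 'force': array([-0.52475396, -0.07975162,  0.22493647]), 'moment': array([-0.01105576, -0.02350287, -0.04010613]), 'opening': 0.09371005813769569}
```

View pics/side0.png

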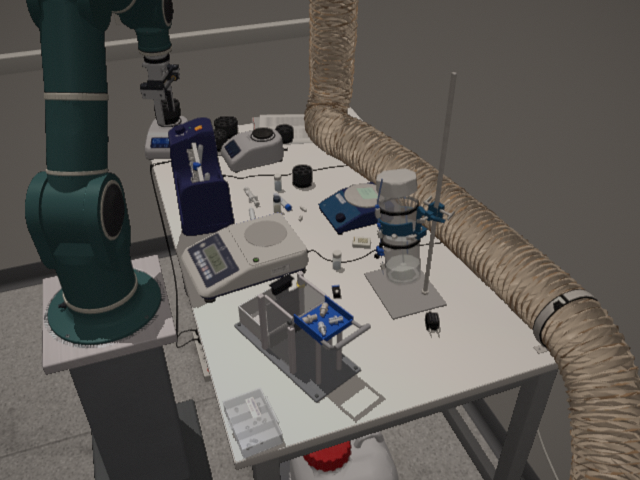

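View pics/top0.png

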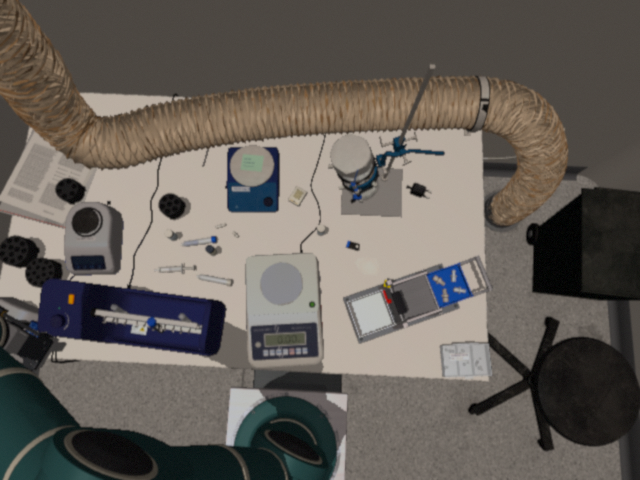

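The side view shows the dispenser at about (240-360, 275-400) px, with the black grip near (283,284) and the tray bar near (352,335). In the top view the gate is near (398,303), the tray at (450,285) and the bar near (480,275). I'll enlarge both.

Run:
```python
import cv2
a=cv2.imread("pics/side0.png")[262:412,225:385]; b=cv2.imread("pics/top0.png")[245:345,338:498]
a=cv2.resize(a,None,fx=5,fy=5,interpolation=cv2.INTER_CUBIC)[:600]; b=cv2.resize(b,None,fx=5,fy=5,interpolation=cv2.INTER_CUBIC)
cv2.imwrite("pics/sidec.png",a);cv2.imwrite("pics/topc.png",b)
```

```text
(no output)
```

View pics/sidec.png

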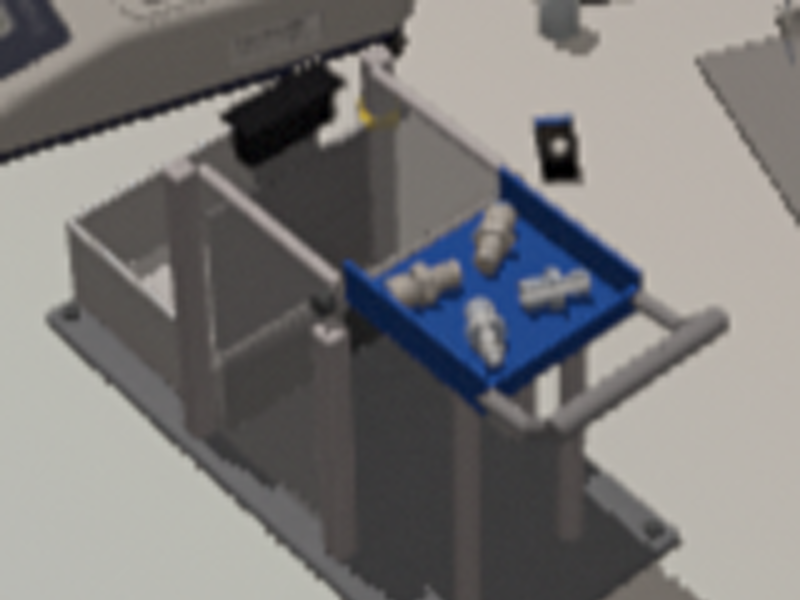

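View pics/topc.png

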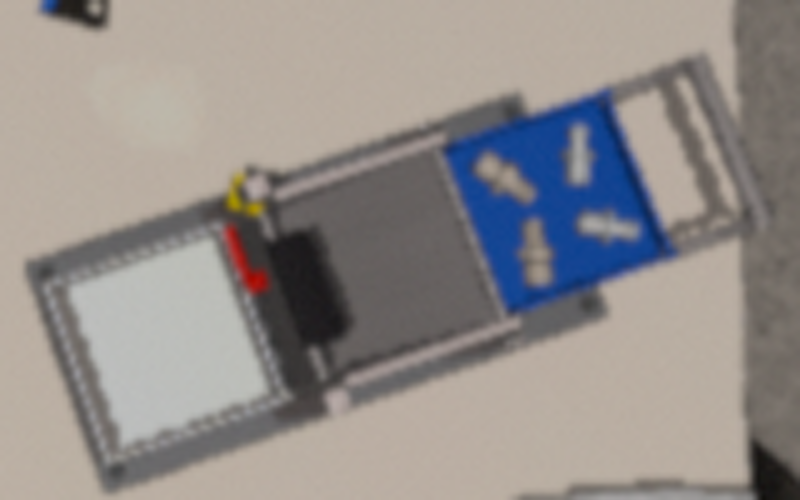

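Sidec and topc show the dispenser clearly. In topc (px) the bar runs (703,58)–(768,228), the post tops are at (257,183) and (338,400), the grip is about (313,287), the mark (240,195), and the red pointer runs (230,230)–(262,288). In sidec the bar runs (722,318)–(560,425) and the post tops are at (378,58) and (182,168). Next I'll triangulate these.

```bash
cat > h.py <<'E'
import numpy as np, cv2
from rig import robot
def P(info):
    R=cv2.Rodrigues(np.array(info['rvec'],float))[0]; t=np.array(info['tvec'],float)
    K=np.array([[info['fx'],0,info['cx']],[0,info['fy'],info['cy']],[0,0,1]]); return K,R,t
def ray(info,uv):
    K,R,t=P(info); d=R.T@np.linalg.solve(K,[uv[0],uv[1],1.]); return -R.T@t,d/np.linalg.norm(d)
def tri(obs):   # [(info,uv),...] -> point, rms miss of the rays
    A=np.zeros((3,3));b=np.zeros(3);rs=[ray(*o) for o in obs]
    for c,d in rs: M=np.eye(3)-np.outer(d,d);A+=M;b+=M@c
    p=np.linalg.solve(A,b); return p,np.sqrt(np.mean([np.sum(np.cross(p-c,d)**2) for c,d in rs]))
def onz(info,uv,z): c,d=ray(info,uv); return c+d*(z-c[2])/d[2]
def proj(info,p): K,R,t=P(info); q=K@(R@np.asarray(p)+t); return q[:2]/q[2]
E
python3 - <<'E'
from h import *
np.set_printoptions(precision=4,suppress=True)
T,S,W=(robot.camera_info(n) for n in("top","side","wrist"))
f=lambda p,o:((p[0]+.5)/5-.5+o[0],(p[1]+.5)/5-.5+o[1])
pts=dict(barL=((706,60),(720,322)),barR=((766,225),(562,424)),postL=((257,183),(378,60)),postR=((338,400),(182,168)),
 gripNL=((272,240),(322,70)),gripXL=((318,230),(340,90)),gripR=((310,345),(228,115)),mark=((240,195),(380,115)),cheekL=((440,138),(502,168)),cheekR=((515,322),(338,280)))
for k,(t,s) in pts.items():
    p,e=tri([(T,f(t,(338,245))),(S,f(s,(225,262)))]); print(k,p,round(e*1e3,1),'mm')
s=robot.get_state(); R=s['tool_rot']; K,Rw,t=P(W)
print('cam in tool',R.T@(-Rw.T@t-s['ee_pos']),'\n',R.T@Rw.T,W['fx'])
E
```

```text
barL [ 0.5075 -0.4582  0.1836] 0.8 mm
barR [ 0.4289 -0.4861  0.1825] 0.3 mm
postL [ 0.4374 -0.2412  0.165 ] 1.3 mm
postR [ 0.3348 -0.2821  0.1673] 0.1 mm
gripNL [ 0.4091 -0.2479  0.1728] 1.0 mm
gripXL [ 0.4128 -0.2691  0.178 ] 2.8 mm
gripR [ 0.36   -0.2666  0.1767] 0.0 mm
mark [ 0.4369 -0.2384  0.1296] 0.3 mm
cheekL [ 0.4636 -0.3306  0.1693] 1.5 mm
cheekR [ 0.3768 -0.3682  0.1667] 0.1 mm
cam in tool [ 0.0778 -0.0001 -0.16  ] 
 [[ 0.     -0.964  -0.2658]
 [ 1.      0.0001 -0.0001]
 [ 0.0001 -0.2658  0.964 ]] 371.05248260254854
```

```bash
cat >> h.py <<'E'
yaw=np.radians(-68.7); O=np.array([.386,-.2617,0])
def setpose(y,o): global yaw,O; yaw=y; O=np.array(o,float)
def ax(): c,s=np.cos(yaw),np.sin(yaw); return np.array([[c,-s,0],[s,c,0],[0,0,1.]])
def w(p): return O+ax()@np.asarray(p,float)
def loc(p): return ax().T@(np.asarray(p)-O)
def Rt(): A=ax(); return np.c_[A[:,1],A[:,0],[0,0,-1]]   # tool x=disp y, tool y=disp x, down
E
python3 - <<'E'
from h import *
np.set_printoptions(precision=3,suppress=True)
for p in [(-.08,0,.27),(-.08,-.08,.27),(.226,0,.25),(.226,0,.183),(.17,0,.29),(.13,0,.31),(0,0,.25),(0,0,.165),(0,0,.225)]:
    print(p,w(p),robot.ik(w(p),Rt()))
try:
    robot.move_ptp(w((-.08,0,.27)),Rt())
    i1=robot.camera_info("wrist"); a=robot.grab_frame("wrist"); s=robot.get_state();print(s['time'],s['ee_pos'])
    robot.move_linear(w((-.08,-.07,.27)),.2)
    i2=robot.camera_info("wrist"); b=robot.grab_frame("wrist")
    np.save("w12.npy",[i1,i2],allow_pickle=True)
    cv2.imwrite("pics/w1.png",a[:,:,::-1]);cv2.imwrite("pics/w2.png",b[:,:,::-1]);print(robot.get_state()['time'])
    c=np.hstack([cv2.resize(x,(400,300),interpolation=cv2.INTER_AREA) for x in (a,b)]); cv2.imwrite("pics/w12.png",c[:,:,::-1])
except robot.PlanningError as e: print(e)
E
```

```text
(-0.08, 0, 0.27) [ 0.357 -0.187  0.27 ] [-0.886 -0.236  1.16   2.091  0.236  1.157 -1.031]
(-0.08, -0.08, 0.27) [ 0.282 -0.216  0.27 ] [-0.443 -0.298  0.853  2.175  0.242  1.176 -0.906]
(0.226, 0, 0.25) [ 0.468 -0.472  0.25 ] [ 0.119  0.652  0.982  1.499 -0.554  1.288 -0.037]
(0.226, 0, 0.183) [ 0.468 -0.472  0.183] [ 0.267  0.622  0.708  1.563 -0.435  1.119 -0.125]
(0.17, 0, 0.29) [ 0.448 -0.42   0.29 ] [-0.06   0.568  1.129  1.589 -0.525  1.323 -0.058]
(0.13, 0, 0.31) [ 0.433 -0.383  0.31 ] [-0.132  0.432  1.086  1.652 -0.395  1.299 -0.174]
(0, 0, 0.25) [ 0.386 -0.262  0.25 ] [-0.288  0.135  0.896  1.985 -0.12   1.075 -0.538]
(0, 0, 0.165) [ 0.386 -0.262  0.165] [-0.178  0.277  0.82   2.076 -0.26   0.891 -0.412]
(0, 0, 0.225) [ 0.386 -0.262  0.225] [-0.525  0.289  1.238  2.019 -0.317  1.048 -0.337]
2.8333 [ 0.357 -0.187  0.27 ]
3.4583
```

View pics/w12.png

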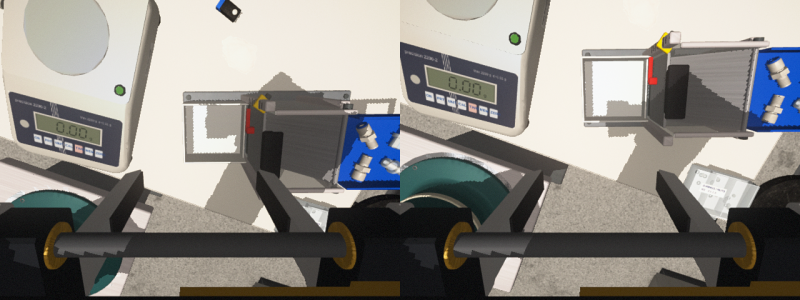

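w12 shows the red pointer at about (250,121) in the left half and (652,70) in the right, the yellow mark at (259,103) and (664,42), the grip at (270,153) and (677,92), and the fittings on the blue tray. I'll enlarge the mark and pointer area and measure the colour masks.

Run:
```python
import cv2,numpy as np
a=cv2.imread("pics/w1.png");b=cv2.imread("pics/w2.png")
A=a[140:300,370:470];B=b[45:205,380:480]
for n,x in(("a",a),("b",b)):
    h=cv2.cvtColor(x,cv2.COLOR_BGR2HSV)
    for c,lo,hi in(("red",(0,150,90),(8,255,255)),("yel",(20,130,90),(35,255,255))):
        m=cv2.inRange(h,lo,hi);m[320:]=0; k,l,st,ce=cv2.connectedComponentsWithStats(m)
        for i in range(1,k):
            if st[i,4]>15: print(n,c,st[i],ce[i].round(1))
cv2.imwrite("pics/w12c.png",np.hstack([cv2.resize(x,(375,600),interpolation=cv2.INTER_NEAREST) for x in(A,B)]))
```

```text
a red [393 174  14  40 324] [398.1 196.8]
a yel [405 151  23  31 218] [415.  164.6]
b red [397  91  15  45 385] [401.9 116.2]
b yel [409  52  26  35 275] [420.9  71.6]
```

View pics/w12c.png

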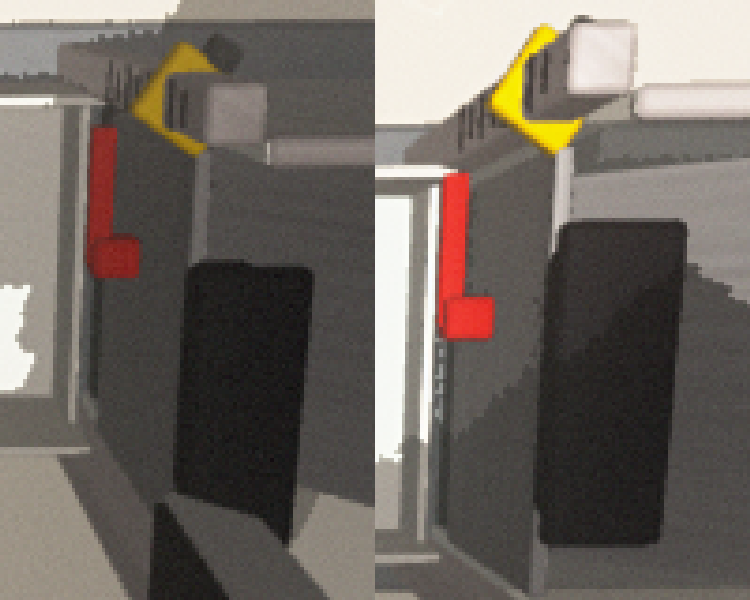

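The crops show that the mark is a flat diamond collar round the left post. Its corners are at a(183,42), (135,105), (205,152) and b(170,24), (117,98), (180,152). The red pointer's tip is at a(103,128) and b(80,173), with its foot at a(115,257) and b(93,317).

Run:
```python
from h import *
np.set_printoptions(precision=4,suppress=True)
i1,i2=np.load("w12.npy",allow_pickle=True)
T,S=robot.camera_info("top"),robot.camera_info("side")
fa=lambda p:((p[0]+.5)/3.75-.5+370,(p[1]+.5)/3.75-.5+140)
fb=lambda p:((p[0]+.5)/3.75-.5+380,(p[1]+.5)/3.75-.5+45)
f5=lambda p,o:((p[0]+.5)/5-.5+o[0],(p[1]+.5)/5-.5+o[1])
pts=dict(mY=((183,42),(170,24)),mX=((135,105),(117,98)),my=((205,152),(180,152)),tip=((103,128),(80,173)),foot=((115,257),(93,317)),
 post=((235,113),(227,58)),gFL=((190,265),(187,225)),gBL=((312,268),(310,222)))
R={}
for k,(a,b) in pts.items():
    o=[(i1,fa(a)),(i2,fb(b))]; p,e=tri(o); print(k,p,loc(p),round(e*1e3,1))
# add overhead views
print('post+',loc(tri([(i1,fa((235,113))),(i2,fb((227,58))),(T,f5((257,183),(338,245))),(S,f5((378,60),(225,262)))])[0]))
for z in (.085,.09,.095): print('tip@',z,loc(onz(i1,fa((103,128)),z)),loc(onz(i2,fb((80,173)),z)))
for z in (.125,.13,.135,.14,.145,.15): print('mark@',z,*[loc(onz(i,f(q),z))[:2] for i,f,q in((i1,fa,(183,42)),(i2,fb,(170,24)),(i1,fa,(205,152)),(i2,fb,(180,152)),(i1,fa,(135,105)),(i2,fb,(117,98)))])
print('post@.17',*[loc(onz(i,f(q),.17))[:2] for i,f,q in((i1,fa,(235,113)),(i2,fb,(227,58)))],'grip@.18',*[loc(onz(i2,fb(q),.18))[:2] for q in((187,225),(310,222),(283,545),(165,540))])
```

```text
mY [ 0.4452 -0.2344  0.1363] [-0.0039  0.0651  0.1363] 0.2
mX [ 0.4299 -0.2308  0.1349] [-0.0128  0.0522  0.1349] 0.0
my [ 0.426  -0.2477  0.1349] [0.0014 0.0424 0.1349] 1.1
tip [ 0.4223 -0.2365  0.0917] [-0.0103  0.043   0.0917] 0.0
foot [ 0.3946 -0.2523  0.0922] [-0.0056  0.0115  0.0922] 0.0
post [ 0.4353 -0.2407  0.1678] [-0.0017  0.0535  0.1678] 0.0
gFL [ 0.4069 -0.2441  0.1736] [-0.0088  0.0258  0.1736] 0.7
gBL [ 0.4147 -0.2635  0.1772] [0.0121 0.0261 0.1772] 0.0
post+ [-0.0006  0.0544  0.1652]
tip@ 0.085 [-0.0089  0.0423  0.085 ] [-0.009   0.0437  0.085 ]
tip@ 0.09 [-0.0099  0.0428  0.09  ] [-0.01    0.0432  0.09  ]
tip@ 0.095 [-0.011   0.0433  0.095 ] [-0.011   0.0426  0.095 ]
mark@ 0.125 [-0.0011  0.0646] [-0.0008  0.0673] [0.0054 0.0412] [0.003  0.0435] [-0.0106  0.0513] [-0.0105  0.0537]
mark@ 0.13 [-0.0024  0.0648] [-0.0021  0.0663] [0.004  0.0418] [0.0017 0.0429] [-0.0117  0.0517] [-0.0117  0.0529]
mark@ 0.135 [-0.0037  0.065 ] [-0.0034  0.0654] [0.0025 0.0424] [0.0003 0.0423] [-0.0129  0.0522] [-0.0128  0.0522]
mark@ 0.14 [-0.005   0.0653] [-0.0047  0.0644] [0.0011 0.043 ] [-0.0011  0.0417] [-0.014   0.0526] [-0.0139  0.0514]
mark@ 0.145 [-0.0063  0.0655] [-0.006   0.0634] [-0.0003  0.0436] [-0.0024  0.0411] [-0.0152  0.053 ] [-0.0151  0.0506]
mark@ 0.15 [-0.0077  0.0657] [-0.0073  0.0624] [-0.0017  0.0442] [-0.0038  0.0405] [-0.0163  0.0535] [-0.0162  0.0499]
post@.17 [-0.0023  0.0537] [-0.0023  0.0532] grip@.18 [-0.0099  0.0254] [0.011  0.0259] [ 0.0117 -0.0291] [-0.0096 -0.0282]
```

Mark top face is about z 0.1355–0.1375 and the pointer about 0.092, so the needed lift is about 43–44 mm. The dispenser origin shifts about −1.4 mm in y. Next I'll go to the bar and tip the tray.

```bash
sed -i 's/^yaw=.*/yaw=np.radians(-68.7); O=np.array([.386,-.2617,0])-np.array([.0013,.0005,0])/' h.py
python3 - <<'E'
from h import *
np.set_printoptions(precision=4,suppress=True)
L,Rr=np.array([ 0.5075,-0.4582,0.1836]),np.array([0.4289,-0.4861,0.1825])
print('bar ends loc',loc(L),loc(Rr)); m=loc((L+Rr)/2); m[1]=0; m[2]=.181; print('bar',m)
def st(t): s=robot.get_state(); print(t,round(s['time'],2),s['ee_pos'],loc(s['ee_pos']),s['force'],round(s['opening'],4))
robot.gripper_to(.036)
robot.move_ptp(w(m+[0,0,.065]),Rt()); st('hover')
print('q',robot.get_state()['qpos'])
i=robot.camera_info("wrist"); a=robot.grab_frame("wrist"); cv2.imwrite("pics/bar.png",a[:,:,::-1]); np.save("bar.npy",[i],allow_pickle=True)
for y in(.035,-.035): print('bar px expected',proj(i,w(m+[0,y,0])))
E
```

```text
bar ends loc [0.2272 0.0432 0.1836] [ 0.2247 -0.0402  0.1825]
bar [0.2259 0.     0.181 ]
hover 5.83 [ 0.4672 -0.472   0.2469] [0.2255 0.0006 0.2469] [ 0.2393 -0.0411  0.2958] 0.036
q [ 0.2632  0.5565  0.7156  1.5012 -0.3779  1.2245 -0.1658]
bar px expected [320.6712 205.8108]
bar px expected [320.5052 309.2063]
```

View pics/bar.png

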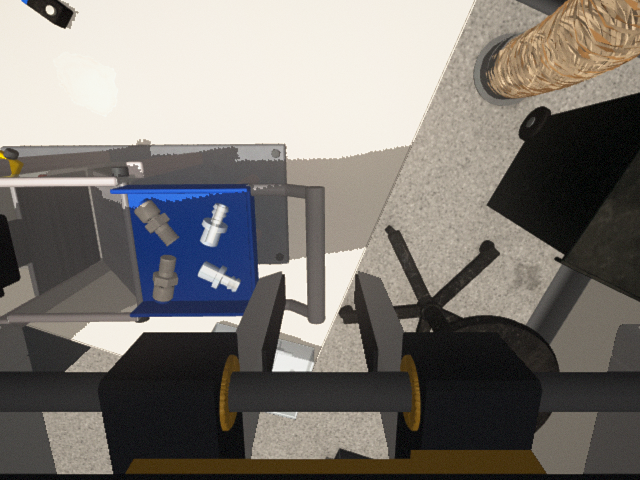

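The view shows the bar at u≈316, v 187–322. That is 4.5 px left of the prediction, about 2.7 mm, so I set bar x = 0.2232. The fingers straddle it well, so I'll tip the tray now.

Run:
```python
from h import *
np.set_printoptions(precision=4,suppress=True)
b=np.array([.2232,0,.181]); H=b-[.130,0,.026]; r=np.hypot(.13,.026); f0=np.arctan2(.026,.13)
def st(t): s=robot.get_state(); print(t,round(s['time'],2),loc(s['ee_pos']),s['force'],round(s['opening'],4))
def arc(t): return w(H+r*np.array([np.cos(f0+t),0,np.sin(f0+t)]))
hit=robot.move_linear(w(b),.08,threshold=10); st(f'down {hit}')
if not hit:
    robot.gripper_to(.004); st('grip')
    if robot.get_state()['opening']>.008:
        q=robot.get_state()['qpos']
        try:
            for t in np.linspace(0,1.12,9)[1:]:
                robot.move_linear(arc(t),.07); s=robot.get_state()
                print(round(t,2),round(s['time'],2),s['force'],round(s['opening'],4),s['qpos'][2])
                if np.linalg.norm(s['force'])>40: print('FORCE'); break
        except robot.PlanningError as e: print(e)
        cv2.imwrite("pics/up_side.png",robot.grab_frame("side")[:,:,::-1]);cv2.imwrite("pics/up_wrist.png",robot.grab_frame("wrist")[:,:,::-1])
        st('up')
a=cv2.imread("pics/up_side.png")[200:400,200:420];b=cv2.imread("pics/up_wrist.png")
cv2.imwrite("pics/up.png",np.hstack([cv2.resize(a,(440,400)),cv2.resize(b,(360,400))]))
```

```text
down False 6.84 [0.2235 0.     0.1815] [ 1.2993 -0.7736 -0.5305] 0.036
grip 7.36 [0.2229 0.0001 0.1811] [-1.8336  4.2189  4.4545] 0.0112
0.14 7.78 [ 0.3787  0.8089 -2.078 ] 0.0108 0.696785976908424
0.28 8.19 [ 0.9211 -1.7277 -0.6973] 0.0114 0.708369837568636
0.42 8.61 [ 2.549  -6.9768  3.6501] 0.0113 0.7201649519964144
0.56 9.03 [ 3.3347 -9.8038  6.8965] 0.0114 0.7319536011527252
0.7 9.44 [  3.1431 -11.8611  11.3906] 0.0112 0.7434686830304774
0.84 9.86 [ 1.1587 -8.7279 12.0307] 0.0113 0.7537300159921071
0.98 10.28 [-0.3675 -7.2839 12.2184] 0.011 0.7628680935009171
1.12 10.69 [-2.5565 -4.6151 11.6681] 0.0113 0.7704665132147912
up 10.79 [ 0.1276 -0.0006  0.284 ] [-2.4561 -6.0027 12.0138] 0.0111
```

View pics/up.png

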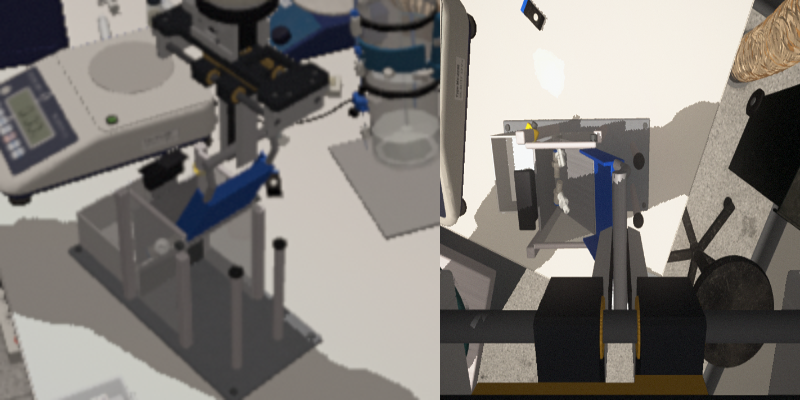

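The tray is tipped about 1.12 rad and the fittings are visible in the chute around (560,180) in the composite. I'll wait briefly, lower the tray, release and check.

Run:
```python
from h import *
np.set_printoptions(precision=4,suppress=True)
b=np.array([.2232,0,.181]); H=b-[.130,0,.026]; r=np.hypot(.13,.026); f0=np.arctan2(.026,.13)
def st(t): s=robot.get_state(); print(t,round(s['time'],2),loc(s['ee_pos']),s['force'],round(s['opening'],4))
def arc(t): return w(H+r*np.array([np.cos(f0+t),0,np.sin(f0+t)]))
robot.pause(.7)
try:
    for t in np.linspace(1.12,0,9)[1:]:
        robot.move_linear(arc(t),.08)
    st('level'); robot.gripper_to(.036); st('open'); robot.move_linear(w(b+[0,0,.08]),.15)
    robot.move_ptp(w((.03,-.04,.26)),Rt()); st('over gate')
    i=robot.camera_info("wrist"); a=robot.grab_frame("wrist"); np.save("g.npy",[i],allow_pickle=True); cv2.imwrite("pics/g.png",a[:,:,::-1])
    cv2.imwrite("pics/g_side.png",robot.grab_frame("side")[:,:,::-1])
    for p in((-.011,.028,.18),(.011,.028,.18),(0,.055,.17)): print(proj(i,w(p)))
    s=cv2.imread("pics/g_side.png")[262:402,225:385]
    cv2.imwrite("pics/gc.png",np.hstack([cv2.resize(s,(400,350)),cv2.resize(a[:350,:,::-1][:,100:500],(400,350))]))
except robot.PlanningError as e: print(e)
```

```text
level 14.56 [0.2229 0.     0.1797] [-0.3486  3.5028 -3.3409] 0.0113
open 15.15 [ 0.2233 -0.      0.1811] [0.1485 0.1076 0.7776] 0.0359
over gate 16.64 [ 0.0304 -0.0396  0.2601] [ 0.1434 -0.8989  0.7776] 0.0361
[254.1419 149.6154]
[289.0368 149.6328]
[272.1023 105.4976]
```

View pics/gc.png

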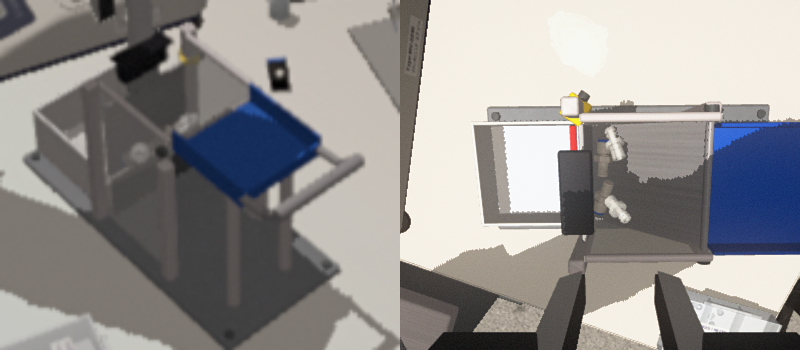

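The tray is level and empty, and the four fittings lie in the chute by the shut gate, around (600–630,130–220) in the composite. The grip is at (558–592, 151–235), so gate x ≈ +1.5 mm. Next I'll grip it.

Run:
```python
from h import *
np.set_printoptions(precision=4,suppress=True)
g=np.array([.0015,0,.166])
def st(t): s=robot.get_state(); print(t,round(s['time'],2),loc(s['ee_pos']),s['force'],round(s['opening'],4))
try:
    robot.move_linear(w((.0015,0,.25)),.15)
    hit=robot.move_linear(w(g),.08,threshold=10); st(f'down {hit}')
    if not hit:
        robot.gripper_to(.004); st('grip')
        if robot.get_state()['opening']>.010:
            z0=robot.get_state()['ee_pos'][2]
            robot.move_linear(w(g+[0,0,.010]),.05); st('lift10')
            robot.move_linear(w(g+[0,0,.0435]),.06); st('lift'); robot.pause(.5); st('lift')
            print('rise',robot.get_state()['ee_pos'][2]-z0)
            ims=[];inf=[]
            for n in("wrist","top","side"):
                inf.append(robot.camera_info(n)); im=robot.grab_frame(n)[:,:,::-1]; cv2.imwrite(f"pics/l_{n}.png",im); ims.append(im)
            np.save("l.npy",inf,allow_pickle=True)
            cv2.imwrite("pics/l.png",np.hstack([cv2.resize(ims[0][:400],(450,360)),cv2.resize(ims[1][255:345,340:428],(350,360))]))
except robot.PlanningError as e: print(e)
```

```text
down False 18.43 [0.0017 0.0002 0.1664] [ 0.3323  0.4792 -0.0368] 0.0358
grip 18.81 [0.0018 0.0001 0.1662] [ 0.9876 -2.3024  1.6125] 0.0216
lift10 19.16 [0.0018 0.0001 0.176 ] [ 3.6059 -5.0621 -5.1816] 0.0211
lift 19.87 [0.0018 0.0001 0.2092] [ 5.5603 -5.7027 -8.9843] 0.0216
lift 20.37 [0.0018 0.0001 0.2091] [ 5.3423 -5.8245 -7.3801] 0.0214
rise 0.04288786899084576
```

View pics/l.png

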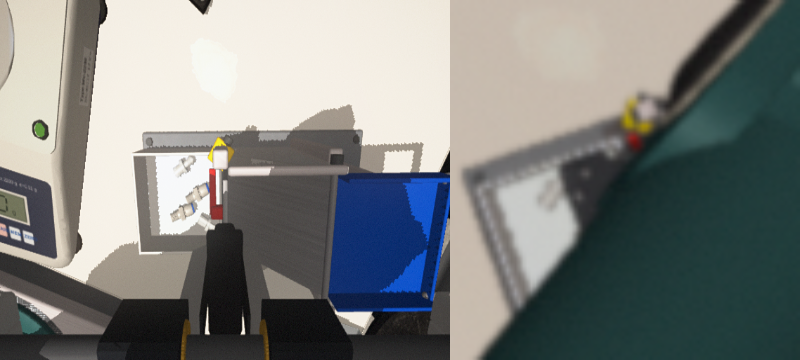

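The wrist view shows two blue-collared and two clear fittings in the catch tray (left half, around (170–210,165–220)), and the chute and tray look empty. The gripper holds the lip at 21.5 mm opening, and the gate has risen 42.9 mm. I'll check the mark height again against the post top (z 0.170) over all four wrist views.

Run:
```python
from h import *
from rig import robot
I=[*np.load("w12.npy",allow_pickle=True),*np.load("g.npy",allow_pickle=True),np.load("l.npy",allow_pickle=True)[0]]
out=[]
for k,(n,i) in enumerate(zip(("w1","w2","g","l_wrist"),I)):
    a=cv2.imread(f"pics/{n}.png"); u,v=proj(i,w((0,.055,.15))).astype(int); x0,y0=max(u-33,0),max(v-25,0)
    c=a[y0:y0+50,x0:x0+66]; print(n,x0,y0,c.shape)
    out.append(cv2.resize(c,(396,300),interpolation=cv2.INTER_NEAREST))
cv2.imwrite("pics/m.png",np.vstack([np.hstack(out[:2]),np.hstack(out[2:])]))
```

```text
w1 394 142 (50, 66, 3)
w2 401 39 (50, 66, 3)
g 242 82 (50, 66, 3)
l_wrist 283 148 (50, 66, 3)
```

View pics/m.png

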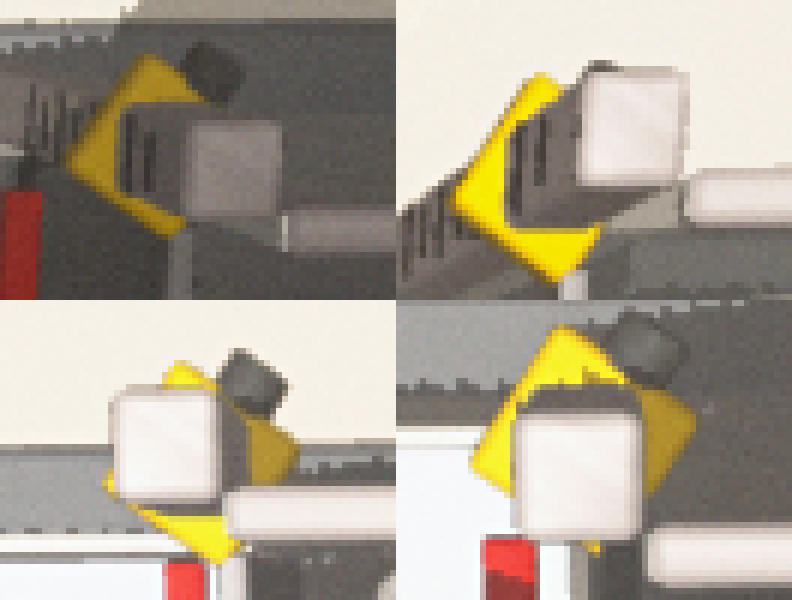

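The montage shows the diamond collar with the post top over it in all four views, with the post-top centres at about (234,168), (634,128), (166,444) and (578,476). I'll do one small least-squares fit for the heights of the post top, the mark centre and the shut pointer.

Run:
```python
from h import *
from scipy.optimize import least_squares
np.set_printoptions(precision=2,suppress=True)
I=[*np.load("w12.npy",allow_pickle=True),*np.load("g.npy",allow_pickle=True),np.load("l.npy",allow_pickle=True)[0]]
o=[(394,142),(401,39),(242,82),(283,148)]
px=lambda k,p:np.array([(p[0]+.5)/6-.5+o[k][0],(p[1]+.5)/6-.5+o[k][1]])
h=.0127
post=[(0,(234,168)),(1,(238,128)),(2,(166,144)),(3,(182,176))]
mk=[(1,(145,73),(0,h,.003)),(2,(180,61),(0,h,.003)),(0,(175,236),(0,-h,.003)),(2,(220,262),(0,-h,.003)),(2,(107,180),(-h,0,.003)),(3,(75,162),(-h,0,.003)),(3,(301,122),(h,0,.003)),
 (0,(150,55),(0,h,-.003)),(3,(166,25),(0,h,-.003)),(0,(66,160),(-h,0,-.003)),(1,(60,198),(-h,0,-.003)),(1,(162,282),(0,-h,-.003)),(2,(300,147),(h,0,-.003))]
def fun(x):
    r=[proj(I[k],w(x[:3]))-px(k,p) for k,p in post]+[proj(I[k],w(x[3:]+np.array(d)))-px(k,p) for k,p,d in mk]
    return np.ravel(r)
s=least_squares(fun,[0,.055,.17,0,.055,.134]); C=np.linalg.inv(s.jac.T@s.jac)
print('post mm',s.x[:3]*1e3,'mark mm',s.x[3:]*1e3,'rms px',np.sqrt(np.mean(s.fun**2)),'sd mm/px',np.sqrt(np.diag(C))*1e3)
print(s.fun.reshape(-1,2).round(1).tolist())
st=robot.get_state(); print(st['time'],st['ee_pos'],st['force'])
# red in the holding wrist view
a=cv2.imread("pics/l_wrist.png"); m=cv2.inRange(cv2.cvtColor(a,cv2.COLOR_BGR2HSV),(0,150,90),(8,255,255)); ys,xs=np.nonzero(m); print('red',xs.min(),xs.max(),ys.min(),ys.max())
```

```text
post mm [ -1.93  55.   168.89] mark mm [ -1.78  54.64 135.8 ] rms px 2.2446120861173737 sd mm/px [0.34 0.3  1.38 0.21 0.19 1.  ]
[[-0.2, 0.2], [0.0, -0.2], [0.0, 0.0], [0.1, -0.0], [4.0, -1.8], [2.8, -1.4], [-2.8, 2.2], [-2.7, 2.4], [-2.1, -2.3], [-1.7, -2.6], [2.0, 4.1], [1.7, -1.2], [3.9, -1.4], [-1.5, -2.3], [-2.6, -1.9], [-3.7, 2.4], [1.6, 3.7]]
20.5167 [ 0.39 -0.26  0.21] [ 4.92 -5.87 -7.89]
red 298 316 188 243
```

The residuals show the collar is turned a little from 45°, so I'll add its yaw as an unknown.

Run:
```python
from h import *
from scipy.optimize import least_squares
np.set_printoptions(precision=2,suppress=True)
I=[*np.load("w12.npy",allow_pickle=True),*np.load("g.npy",allow_pickle=True),np.load("l.npy",allow_pickle=True)[0]]
o=[(394,142),(401,39),(242,82),(283,148)]
px=lambda k,p:np.array([(p[0]+.5)/6-.5+o[k][0],(p[1]+.5)/6-.5+o[k][1]])
h=.0127
post=[(0,(234,168)),(1,(238,128)),(2,(166,144)),(3,(182,176))]
mk=[(1,(145,73),(0,h,.003)),(2,(180,61),(0,h,.003)),(0,(175,236),(0,-h,.003)),(2,(220,262),(0,-h,.003)),(2,(107,180),(-h,0,.003)),(3,(75,162),(-h,0,.003)),(3,(301,122),(h,0,.003)),
 (0,(150,55),(0,h,-.003)),(3,(166,25),(0,h,-.003)),(0,(66,160),(-h,0,-.003)),(1,(60,198),(-h,0,-.003)),(1,(162,282),(0,-h,-.003)),(2,(300,147),(h,0,-.003))]
def fun(x):
    Rz=cv2.Rodrigues(np.array([0,0,x[6]]))[0]
    return np.ravel([proj(I[k],w(x[:3]))-px(k,p) for k,p in post]+[proj(I[k],w(x[3:6]+Rz@np.array(d)))-px(k,p) for k,p,d in mk])
for L in('linear','soft_l1'):
    s=least_squares(fun,[0,.055,.17,0,.055,.134,0],loss=L,f_scale=.5); print('post',s.x[:3]*1e3,'mark',s.x[3:6]*1e3,'yaw',np.degrees(s.x[6]),'rms',np.sqrt(np.mean(s.fun**2)))
print(s.fun.reshape(-1,2).round(1).tolist())
print('tip now predicted', [proj(I[3],w((-.0103,.0444,z))) for z in (.130,.1345,.139)])
```

```text
post [ -1.93  55.   168.89] mark [ -1.55  54.98 135.86] yaw 10.648290282237259 rms 1.0749958182446353
post [ -1.93  55.   168.9 ] mark [ -1.59  55.08 136.31] yaw 9.886573288640689 rms 1.0934938906012888
[[-0.2, 0.2], [0.0, -0.2], [0.0, 0.0], [0.1, -0.0], [1.4, -2.3], [-0.1, -1.9], [0.4, 1.5], [0.4, 1.5], [-1.6, 0.2], [-1.1, 0.4], [2.1, -0.1], [-0.6, -1.5], [0.6, -1.7], [-1.1, 0.0], [-2.1, 0.5], [-0.3, 1.5], [1.5, -0.1]]
tip now predicted [array([301.09, 186.72]), array([300.76, 187.69]), array([300.41, 188.7 ])]
```

Run:
```python
from h import *
from scipy.optimize import least_squares
np.set_printoptions(precision=2,suppress=True)
I=[*np.load("w12.npy",allow_pickle=True),*np.load("g.npy",allow_pickle=True),np.load("l.npy",allow_pickle=True)[0]]
o=[(394,142),(401,39),(242,82),(283,148)]
px=lambda k,p:np.array([(p[0]+.5)/6-.5+o[k][0],(p[1]+.5)/6-.5+o[k][1]])
h=.0127
post=[(0,(234,168)),(1,(238,128)),(2,(166,144)),(3,(182,176))]
mk=[(1,(145,73),(0,h,.003)),(2,(180,61),(0,h,.003)),(0,(175,236),(0,-h,.003)),(2,(220,262),(0,-h,.003)),(2,(107,180),(-h,0,.003)),(3,(75,162),(-h,0,.003)),(3,(301,122),(h,0,.003)),
 (0,(150,55),(0,h,-.003)),(3,(166,25),(0,h,-.003)),(0,(66,160),(-h,0,-.003)),(1,(60,198),(-h,0,-.003)),(1,(162,282),(0,-h,-.003)),(2,(300,147),(h,0,-.003))]
def fun(x,mk=mk,dz=1):
    Rz=cv2.Rodrigues(np.array([0,0,x[6]]))[0]
    return np.ravel([proj(I[k],w(x[:3]))-px(k,p) for k,p in post]+[proj(I[k],w(x[3:6]+Rz@(np.array(d)*[x[7],x[7],dz])))-px(k,p) for k,p,d in mk])
top=[m for m in mk if m[2][2]>0]; bot=[m for m in mk if m[2][2]<0]
for nm,M,dz in(('all',mk,1),('top only',top,1),('bottom only',bot,1),('all, flat (visible pts at one height)',mk,0)):
    s=least_squares(fun,[0,.055,.17,0,.055,.134,0,1],kwargs=dict(mk=M,dz=dz)); C=np.linalg.inv(s.jac.T@s.jac)
    print(nm,'mark',s.x[3:6]*1e3,'yaw',np.degrees(s.x[6]),'scale',s.x[7],'rms',np.sqrt(np.mean(s.fun**2)),'sd_z/px',np.sqrt(C[5,5])*1e3)
```

```text
all mark [ -1.75  55.08 136.25] yaw 10.563509893088815 scale 0.9097767206602408 rms 0.3690299983810287 sd_z/px 1.0001037765841148
top only mark [ -1.87  55.04 134.74] yaw 10.471432826177177 scale 0.9190978504041476 rms 0.20424716608948223 sd_z/px 1.521019194946961
bottom only mark [ -1.85  54.98 138.7 ] yaw 9.948026852941695 scale 0.9314181437595029 rms 0.21515564460499217 sd_z/px 2.350687775753414
all, flat (visible pts at one height) mark [ -1.89  55.   136.55] yaw 10.088799740885994 scale 0.9320853259340931 rms 0.2860578828887571 sd_z/px 1.001480965856917
```

The estimates put the mark centre at about 134.6–137.3 mm after allowing for the −1.1 mm bias on the post, so the lift should be about 45–47 mm. I'll raise the gate to 45.5 mm. The earlier "up" and "bar" wrist pictures have a 200–300 mm baseline, so I'll use them to settle the height.

Run:
```python
from h import *
np.set_printoptions(precision=4,suppress=True)
robot.move_linear(w((.0015,0,.2121)),.03); s=robot.get_state(); print(s['time'],s['ee_pos'][2]-.1662,s['force'],s['opening'])
iN=robot.camera_info("wrist"); n=robot.grab_frame("wrist")[:,:,::-1]; cv2.imwrite("pics/n.png",n); np.save("n.npy",[iN],allow_pickle=True)
iB=np.load("bar.npy",allow_pickle=True)[0]
# camera of up_wrist from the tool pose
R=Rt(); Rc=R@np.array([[0,-.964,-.2658],[1,0,0],[0,-.2658,.964]]); c=w((.1276,-.0006,.284))+R@[.0778,-.0001,-.16]
iU=dict(iB); iU['rvec']=cv2.Rodrigues(Rc.T)[0].ravel(); iU['tvec']=-Rc.T@c; np.save("u.npy",[iU],allow_pickle=True)
# sanity: same construction for bar view
s0=w((.2255,.0006,.2469))+R@[.0778,-.0001,-.16]; print('check',-cv2.Rodrigues(iB['rvec'])[0].T@iB['tvec']-s0,iB['rvec'],iU['rvec'])
S=robot.camera_info("side")
def crop(im,i,p,W,H,f):
    u,v=proj(i,p); x0=int(np.clip(u-W//2,0,640-W));y0=int(np.clip(v-H//2,0,480-H)); print(x0,y0); return cv2.resize(im[y0:y0+H,x0:x0+W],(W*f,H*f),interpolation=cv2.INTER_NEAREST)
q=w((0,.055,.15))
A=crop(cv2.imread("pics/up_wrist.png"),iU,q,66,50,6);B=crop(cv2.imread("pics/bar.png"),iB,q,66,50,6)
C=crop(cv2.imread("pics/l_side.png"),S,q,66,50,6);D=crop(n,iN,w((-.04,.01,.05)),198,150,2)
cv2.imwrite("pics/f.png",np.vstack([np.hstack([A,B]),np.hstack([C,D])]))
```

```text
20.7667 0.045568310449051436 [ 6.3862 -6.5634 -9.0397] 0.02144401343209448
check [-0.0009 -0.      0.    ] [-2.404   1.6417  0.2213] [-2.4035  1.6426  0.2223]
123 138
0 143
267 253
173 137
```

View pics/f.png

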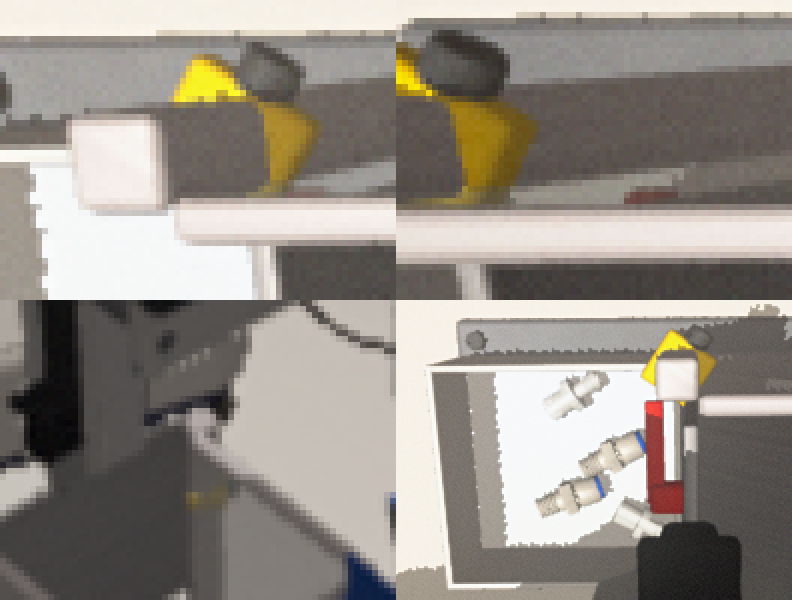

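The view shows all four fittings in the catch tray around (540–680, 370–540). The fourth, clear one is near the back edge and partly under the finger. The collar's +x corner is at (320,125) in the up crop and (140,128) in the bar crop. I'll use that long baseline and check that the fourth part lies inside the tray.

Run:
```python
from h import *
np.set_printoptions(precision=2,suppress=True)
w1,w2=np.load("w12.npy",allow_pickle=True);g=np.load("g.npy",allow_pickle=True)[0];l=np.load("l.npy",allow_pickle=True)[0]
U=np.load("u.npy",allow_pickle=True)[0];B=np.load("bar.npy",allow_pickle=True)[0];N=np.load("n.npy",allow_pickle=True)[0]
p=lambda q,o:((q[0]+.5)/6-.5+o[0],(q[1]+.5)/6-.5+o[1])
W1,W2,G,L_,U_,B_=(394,142),(401,39),(242,82),(283,148),(123,138),(0,143)
T=lambda n,obs:print(n,loc(tri(obs)[0])*1e3,'miss',tri(obs)[1]*1e3)
T('post all',[(w1,p((234,168),W1)),(w2,p((238,128),W2)),(g,p((166,144),G)),(l,p((182,176),L_)),(U,p((116,163),U_))])
T('post w1,U',[(w1,p((234,168),W1)),(U,p((116,163),U_))])
T('+x bottom g,U,B',[(g,p((300,147),G)),(U,p((320,125),U_)),(B,p((140,128),B_))])
T('+x bottom g,U',[(g,p((300,147),G)),(U,p((320,125),U_))])
T('+x bottom g,B',[(g,p((300,147),G)),(B,p((140,128),B_))])
T('+y top g,w2,U',[(g,p((180,61),G)),(w2,p((145,73),W2)),(U,p((207,55),U_))])
T('+y top w2,U',[(w2,p((145,73),W2)),(U,p((207,55),U_))])
T('+y top g,U',[(g,p((180,61),G)),(U,p((207,55),U_))])
# pointer while shut was visible in w1,w2 ; part 4 ends on the tray floor level
d=lambda q:((q[0]-396+.5)/2-.5+173,(q[1]-300+.5)/2-.5+137)
for z in(.02,.05): print('part4',z,loc(onz(N,d((612,505)),z))*1e3,loc(onz(N,d((662,538)),z))*1e3,'rim left/back corner',loc(onz(N,d((432,368)),.06))*1e3)
```

```text
post all [ -1.97  55.15 169.04] miss 0.3216108521777238
post w1,U [ -1.95  55.48 169.4 ] miss 0.2765562540107267
+x bottom g,U,B [  9.66  57.3  132.9 ] miss 0.5832106407393522
+x bottom g,U [  9.59  57.63 132.74] miss 0.44466391972326386
+x bottom g,B [  9.84  56.93 133.1 ] miss 0.2607741868089202
+y top g,w2,U [ -3.93  67.02 135.43] miss 0.3760454698912116
+y top w2,U [ -3.76  67.16 135.4 ] miss 0.30353467462264094
+y top g,U [ -4.55  67.17 133.55] miss 0.23686410226338525
part4 0.02 [-36.55 -22.79  20.  ] [-12.08 -39.9   20.  ] rim left/back corner [-105.36   47.74   60.  ]
part4 0.05 [-33.31 -14.27  50.  ] [-10.93 -29.92  50.  ] rim left/back corner [-105.36   47.74   60.  ]
```

The long-baseline points give the mark's centre at about 134.2 mm, or about 135 mm with the post bias of +0.8 mm. The pointer is now at about 135.6 mm, so it is level to about a millimetre. The fourth part's ends (x −36 to −12 mm) are inside the catch tray. I'll do a last steadiness check and hand in.

Run:
```python
from h import *
np.set_printoptions(precision=4,suppress=True)
robot.pause(.6); s=robot.get_state(); print(s['time'],s['ee_pos'][2]-.1662,s['force'],s['opening'])
n=robot.grab_frame("wrist")[:,:,::-1]; d=cv2.absdiff(n,cv2.imread("pics/n.png"))
print('change since last view: px>40:',int((d.max(2)>40).sum()))
robot.sign_off()
```

```text
21.4167 0.045511405472171695 [ 4.845  -4.5348 -8.5702] 0.021571332799377674
change since last view: px>40: 295
the job is handed in; nothing more can be done
```

I handed the job in at 21.4 s of the 51 s allowed, with the gripper still holding the gate at the mark.

- **Tray:** I gripped the bar and tipped the tray to about 1.12 rad, and all four fittings slid into the chute behind the shut gate. I then lowered the tray and released it; a picture showed it level and empty.
- **Gate:** I pulled it straight up by the grip's lip. All four fittings ran out, and the last wrist view shows two blue-collared and two clear ones in the catch tray. The fourth lies close to the back edge, but its measured ends are inside.
- **Hold at the mark:** The gate is up 45.5 mm, which puts the pointer at about 135.5 mm using the stated 90 mm shut height. I did not measure the raised pointer directly. The gate was steady over the last 0.6 s, with about 9 N downward pull on the tool and the gripper opening unchanged.

**Mark height:** my estimates disagreed. After correcting for a bias of about 1 mm seen on the post top, they ranged from about 134.5 to 137.3 mm. The first two-view measurement suggested only 43–44 mm of lift. I raised the gate further because the views taken farthest apart gave about 135 mm. I expect the pointer to be level with the mark to within 1–2 mm.

**Last check:** comparing the last two wrist pictures, 295 pixels differed by more than my threshold. I did not look into why.

The arm made no contact that I know of with anything besides the tray bar and the gate grip. I did not check each bystander object in a final picture.

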